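Seal a bearing canister with its double lid and take off the dust cover

ROBOT

A 6-joint arm with a two-finger parallel gripper is mounted at the origin on a cart in front of the work surface, level with it; the furniture and walls round the work are solid. World frame = base frame: x ahead of the robot, y to its left, z up, the work surface at z = 0. Lengths are in m, angles in rad, forces in N, time in s.
With the tool pointing down it reaches from about 0.375 to 0.9 m from the base axis. Payload 3.1 kg.
Tool frame: the origin (TCP) lies between the finger pads; the fingertips stand 17 mm ahead of it and the grasp point (between the pads) lies 2 mm behind it (ctrl.tcp_to_tips is the distance from the TCP to the fingertips, in m); z points along the fingers, y is the line along which they close (so a half turn about z gives the same grasp; the last joint's range is limited). The gripper opens to 85 mm and grips with 20 to 120 N. Pads are 22 mm wide; open, the fingers measure 114 mm over their backs; the gripper's body (76 mm by 85 mm) begins 54 mm behind the grasp point. The pads swing forward as they close: fully open they stand 13 mm farther back than shut.
Start: joints at [-1.361, 0.527, 1.433, -0, 1.181, -0.178], TCP at [0.237, -0.578, 0.214] pointing down, gripper open.
Joint ranges: [-3.08, 3.08], [-0.75, 2.2], [0.22, 2.44], [-1.43, 4.57], [0, 2.65], [-2.85, 2.85]. Speed limits (rad/s): [2.79, 2.79, 3.14, 3.14, 3.14, 3.14].

INTERFACE

Orientations are given as [roll, pitch, yaw] about the fixed x, y, z axes, in that order (R = Rz(yaw) Ry(pitch) Rx(roll)).
In Python, from station import ctrl, capture, job gives the robot as it stands. The module is installed in compiled form; this text tells all that it offers.
- The arm moves only by the shell command python3 -m handwheel 'ROWS' [FORCE]. ROWS is JSON, a list of rows, each an object with "gripper": the finger opening in cm, from 0 to 8.54; "linear": the shift along the tool's x, y, z in cm, a list of three; "spin": the turn about the tool's z in rad. In form: [{"gripper": gripper, "linear": [dx, dy, dz], "spin": spin}, ...]. A call has 1 to 5 rows; each row is the pose to reach, as a shift and turn from the pose commanded when the call began, along the tool's axes at that moment; what a row does not reach only later rows make up. A row lasts 1/8 s, in which the tool goes at most 62.5 mm and 10.7 degrees, less where a joint would pass 70% of its speed; a pose out of reach is approached as far as the arm can. A call with a gripper value outside its range is refused whole. The fingers move at their own pace and stop on an object; FORCE is the grip in N (left out, the last holds). Time passes only in rows, so rows that repeat a pose let the fingers close. It gives the time, the measured TCP pose, the force, the opening and the grip force at its end, in the units of the state.
- ctrl.sense(): the state, without advancing time (a new reading comes with each control period).
- capture(name): name is "scene" or "top"; returns a dict with "frame" (420x560x3 uint8, red, green, blue), "range_z" (420x560 float32, m along the optical axis (not along the pixel's ray), 0 where there is no reading), "fovy" (degrees; the focal length in pixels is half the picture's height over the tangent of half this angle, whatever the lens; pixels are square), "cx", "cy" (the principal point, pixels), "dist" ([k1, k2, p1, p2, k3] as OpenCV has them; the pictures are not rectified), "R" (3x3) and "t" (3): a world point X has camera coordinates R X + t. Camera axes: x right, y down, z forward; pixel columns grow to the right and rows downward; lengths in m; the calibration is good to about 2 mm. A picture is of the moment at which its call begins.
- job.hand_in(): hands the job in; it is judged then, once.
The state is a dict: "t": time; "joints": joint angles; "joint_velocities": joint speeds; "joint_efforts": joint torques, N m; "ee_pos": TCP position; "tool_rot": TCP orientation; "force": force on the tool from outside, world axes, zero at the start; "moment": the same for the moment, N m; "finger_gap": finger opening in m; "gripper_force": force on a finger pad.
Only numpy, scipy, OpenCV 4.12 (cv2) and the standard library are available. Lean on these libraries where they do the work, as an engineer would, in place of code of your own. Each camera call takes 0.05 s, during which the arm holds its last target. There are 200 camera calls.

TASK

Pick up the complete double lid (inner lid with the outer lid sitting on it) by the knob of the inner lid and lower it gently onto the wide open canister, the one with the bearings in it, until the inner lid sits fully home in the mouth; do not drop it. Then let go of the knob, take the outer lid by its collar and lift it alone, straight up, leaving the inner lid seated undisturbed, so that its seal can be inspected. Finish while still holding the outer lid level above the canister, about 10 cm higher than where it sat, without putting it down or letting go, and leave the narrow canister and the other things on the table where they are.

Things in the scene. Friction and masses are not known exactly. Their poses are not given: they have to be found in the camera images.
- inner_knob (a point): Centre of the inner lid's black grip knob, an upright cylinder 16 mm in diameter, 34 mm tall, on a 12 mm stem. While nested all of the knob shows above the outer lid's collar, and lifting by it lifts both lids. The flange top is 49 mm, the flange underside 52 mm and the plug underside 66 mm below this point. Home in the canister, this point is 52 mm above the mouth. z up along the stem.
- outer_collar (a point): Centre of the upright collar on the outer lid: a tube 38 mm outside, 26 mm inside diameter, 26 mm high, standing on the lid's flat top (13 mm below this point). Nested, this point is 33 mm straight below the knob's centre and the knob's top is 37 mm above the collar's upper edge, so the knob stands between the fingers when the collar is taken from above. z up.
- canister_mouth (a point): Centre of the rim plane of the wide open steel canister that the lid fits, 60 mm above the table; 86 mm outside, 80 mm inside diameter (plug play 3.5 mm all round). z up.
- narrow_canister_mouth (a point): Centre of the rim plane of the other open steel canister, narrower: 64 mm outside diameter, 60 mm tall, empty; the lid does not fit it. Leave it alone.
- inner_lid: Inner lid: round aluminium plug lid, flange 88 mm in diameter and 3 mm thick, plug 73 mm in diameter (66 mm at its tapered foot) and 14 mm deep, about 0.25 kg. It starts standing on the table on its plug, the outer lid resting on its flange; home, the flange lies on the canister's rim. Origin at the centre of the plug's underside, z up.
- outer_lid: Outer lid (dust cover): steel, 100 mm in diameter, skirt 96 mm inside and 11 mm deep, about 0.14 kg. The inner lid's knob passes up through its collar with 5 mm play all round, not fastened; the lid must rise 77 mm for its skirt to clear the knob's top. Origin on its axis at the skirt's lower edge, 27 mm below the collar's centre, z up.
- canister: The wide canister: round, steel, open, 86 mm in diameter, 60 mm tall, loose on the table, about 1.8 kg, three dark bearing rings in it. Origin at the centre of its underside, z up.
- oil_bottle: Bystander: yellow oil bottle with a red spout, 46 mm in diameter, 135 mm tall, origin under its centre.
- nut: Bystander: hexagon nut lying flat, 24 x 27 x 13 mm.
- marker: Bystander: black marker with a red cap, lying, 120 mm long, 15 mm thick.
- pliers: Bystander: pliers with blue handles, lying, 172 mm long, 12 mm high.
- spanner_b: Bystander: small open-ended spanner, lying, 140 mm long, 6 mm high.
Mind the look-alikes: they are no part of the job. What is shaped like the outer_lid but pink is not meant.

How it is judged:
By the outcome, as a careful person would: the job done as asked, in the order asked, and still so for the second after the job is handed in, while the arm keeps its last pose, push and grip.
It also fails if it takes over 48 s, if anything falls off the work surface, if the arm or the gripper's body presses on something with over 40 N, if the wrist force passes 120 N, or if a joint passes its speed limit or range.

## Working session

There is one attempt and no reset: what is moved stays moved. The work goes in short steps, Python scripts to look and compute and a shell command to move; the robot and the scene stay as the last step left them, time stands still between calls to the robot, and variables do not carry over. Pictures are saved under pics/ and viewed, at most 10 in all, crops included, and the job is handed in when it is done.

```bash
mkdir -p pics; cat > h.py <<'E'
import numpy as np, cv2
from station import ctrl, capture, job
def shot(n, f):
    c=capture(n); cv2.imwrite('pics/'+f+'.png', c['frame'][:,:,::-1]); np.save('pics/'+f+'.npy',c,allow_pickle=True); return c
def load(f): return np.load('pics/'+f+'.npy',allow_pickle=True).item()
def KD(c):
    f=c['frame'].shape[0]/2/np.tan(np.radians(c['fovy'])/2)
    return np.array([[f,0,c['cx']],[0,f,c['cy']],[0,0,1]]), np.array(c['dist'])
def ray(c,u,v):
    K,D=KD(c); p=cv2.undistortPoints(np.array([[[u,v]]],float),K,D)[0,0]
    return np.array([p[0],p[1],1.])
def on_z(c,u,v,z):
    R,t=np.array(c['R']),np.array(c['t']); o=-R.T@t; d=R.T@ray(c,u,v); return o+d*(z-o[2])/d[2]
def cloud(c):
    K,D=KD(c);h,w=c['range_z'].shape; U,V=np.meshgrid(np.arange(w,dtype=float),np.arange(h,dtype=float))
    p=cv2.undistortPoints(np.stack([U,V],-1).reshape(-1,1,2),K,D).reshape(h,w,2)
    P=np.dstack([p,np.ones((h,w))])*c['range_z'][...,None]
    X=(P-np.array(c['t']))@np.array(c['R']); X[c['range_z']==0]=np.nan; return X
E
python3 - <<'E'
from h import *
a=shot('scene','s0');b=shot('top','t0')
im=np.vstack([a['frame'],b['frame']])
print(ctrl.sense()); print(-np.array(a['R']).T@a['t'],-np.array(b['R']).T@b['t'],a['fovy'],b['fovy'])
E
```

```text
{'t': 0.1, 'joints': array([-1.36048205e+00,  5.28367471e-01,  1.43376346e+00,  3.91656544e-05,
        1.18140036e+00, -1.78516442e-01]), 'joint_velocities': array([ 4.89259422e-04, -4.98756676e-04, -1.86194966e-03, -8.44709916e-05,
        1.22701201e-03,  4.93257582e-04]), 'joint_efforts': array([ 2.37248951e-04, -4.43304992e+01, -1.78585660e+01, -2.46418485e-04,
        3.87879816e-03,  5.82813158e-06]), 'ee_pos': array([ 0.23682842, -0.5776701 ,  0.21293843]), 'tool_rot': array([-3.13969126e+00, -3.79872266e-04,  3.88815451e-01]), 'force': array([ 0.07284138, -0.10063173, -0.45372403]), 'moment': array([-0.00307489,  0.03363651, -0.03863233]), 'gripper_force': 0.0, 'finger_gap': 0.08532808803126714}
[-0.32234644  0.68439495  0.4939461 ] [0.43684323 0.07342185 1.14457541] 44.700921231620846 48.10398540556954
```

View pics/s0.png

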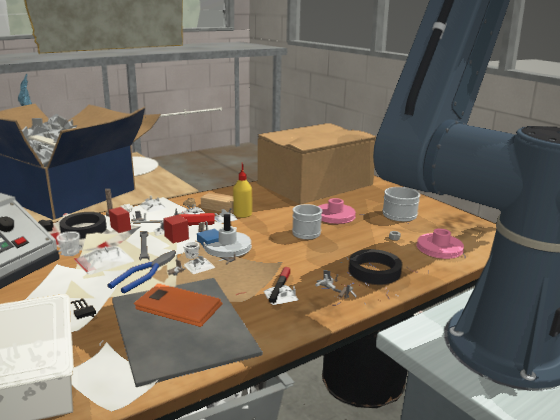

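View pics/t0.png

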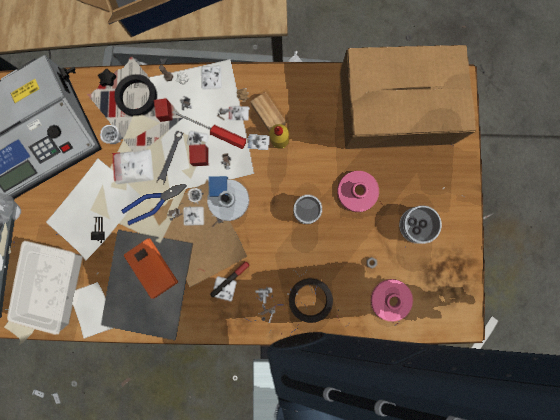

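The top view shows the grey lid with the black knob at (228,198). The wide canister with three bearings is at (421,224) and the narrow, empty one at (308,208). The pink outer-lid look-alikes are at (358,191) and (392,300), so they're ruled out by colour. I'll confirm the lid and canister in one enlarged crop and measure them.

```bash
python3 - <<'E'
from h import *
b=load('t0');a=load('s0')
f=b['frame'][:,:,::-1]
z=lambda i,u,v,s,w=400:cv2.resize(i[v-s:v+s,u-s:u+s],(w,w),interpolation=cv2.INTER_CUBIC)
fa=a['frame'][:,:,::-1]
cv2.imwrite('pics/crop.png',np.hstack([z(f,228,198,36),z(f,421,224,36)]))
for n,c in(('top',b),('scene',a)):
    X=cloud(c).reshape(-1,3)
    for nm,(u,v),zz in (('lid',(228,198),.08),('can',(421,224),.06)):
        p=on_z(b,u,v,zz)
        m=np.hypot(*(X[:,:2]-p[:2]).T)<.07; Y=X[m]; h,e=np.histogram(Y[:,2],np.arange(-.01,.15,.005))
        print(n,nm,p.round(4),dict(zip((e[:-1]*1000).round().astype(int).tolist(),h.tolist())))
        if nm=='lid':
            for lo,hi in((.068,.09),(.042,.053),(.02,.032)):
                k=Y[(Y[:,2]>lo)&(Y[:,2]<hi)];
                if len(k): print(lo,len(k),k.mean(0).round(4),k.min(0).round(4),k.max(0).round(4))
        else:
            k=Y[(Y[:,2]>.054)&(Y[:,2]<.066)]
            (cx,cy),r=cv2.minEnclosingCircle(k[:,:2].astype(np.float32)); print(cx,cy,r,k.mean(0))
E
```

```text
top lid [0.5364 0.2114 0.08  ] {-10: 3, -5: 265, 0: 715, 5: 113, 10: 23, 15: 246, 20: 671, 25: 237, 30: 132, 35: 10, 40: 16, 45: 91, 50: 10, 55: 3, 60: 3, 65: 2, 70: 3, 75: 10, 80: 28, 85: 0, 90: 0, 95: 0, 100: 0, 105: 0, 110: 0, 115: 0, 120: 0, 125: 0, 130: 0, 135: 0, 140: 0}
0.068 42 [0.5379 0.2208 0.0803] [0.5305 0.2137 0.0693] [0.5455 0.2274 0.0844]
0.042 115 [0.5381 0.2212 0.0473] [0.5205 0.2036 0.042 ] [0.5565 0.2392 0.0527]
0.02 1001 [0.5432 0.224  0.0244] [0.4889 0.1731 0.02  ] [0.5949 0.2699 0.032 ]
top can [ 0.4771 -0.2345  0.06  ] {-10: 10, -5: 563, 0: 910, 5: 304, 10: 143, 15: 64, 20: 38, 25: 38, 30: 37, 35: 43, 40: 28, 45: 62, 50: 28, 55: 106, 60: 122, 65: 1, 70: 0, 75: 0, 80: 0, 85: 0, 90: 0, 95: 0, 100: 0, 105: 0, 110: 0, 115: 0, 120: 0, 125: 0, 130: 0, 135: 0, 140: 0}
0.4768832325935364 -0.2383899986743927 0.044890355318784714 [ 0.47755238 -0.24120204  0.06019879]
scene lid [0.5364 0.2114 0.08  ] {-10: 0, -5: 435, 0: 172, 5: 116, 10: 110, 15: 467, 20: 127, 25: 215, 30: 39, 35: 51, 40: 80, 45: 26, 50: 16, 55: 15, 60: 15, 65: 16, 70: 15, 75: 27, 80: 1, 85: 0, 90: 0, 95: 0, 100: 0, 105: 0, 110: 0, 115: 0, 120: 0, 125: 0, 130: 0, 135: 0, 140: 0}
0.068 51 [0.5354 0.2212 0.075 ] [0.5291 0.2108 0.0681] [0.5454 0.2275 0.0801]
0.042 94 [0.5345 0.2218 0.0454] [0.5203 0.201  0.042 ] [0.556  0.2377 0.0528]
0.02 355 [0.5506 0.2363 0.0252] [0.4921 0.1749 0.02  ] [0.5966 0.2656 0.0316]
scene can [ 0.4771 -0.2345  0.06  ] {-10: 0, -5: 449, 0: 88, 5: 63, 10: 63, 15: 64, 20: 71, 25: 64, 30: 83, 35: 106, 40: 119, 45: 112, 50: 129, 55: 143, 60: 14, 65: 0, 70: 0, 75: 0, 80: 0, 85: 0, 90: 0, 95: 0, 100: 0, 105: 0, 110: 0, 115: 0, 120: 0, 125: 0, 130: 0, 135: 0, 140: 0}
0.47653836011886597 -0.23846109211444855 0.04688340425491333 [ 0.47586447 -0.23632483  0.05766087]
```

View pics/crop.png

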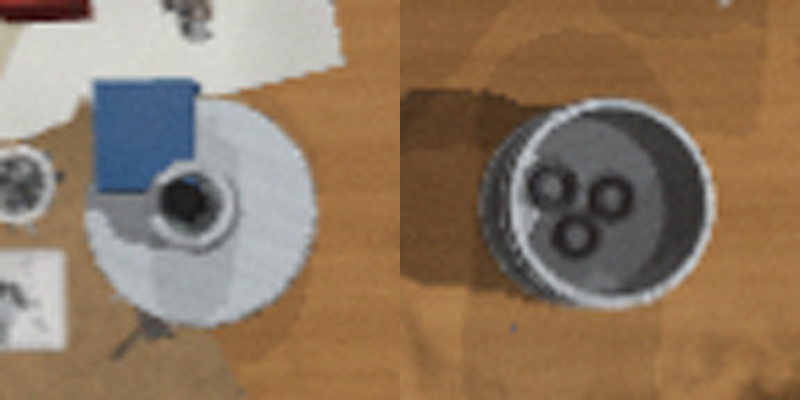

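The crop confirms the lid with its black knob in a grey collar, and the canister with three bearings. A blue block overlaps the lid's upper left at about (218,186), so I'm checking its height and extent, plus the rim centre.

```bash
python3 - <<'E'
from h import *
b=load('t0');a=load('s0')
print('rim',on_z(b,423.0,224.3,.06),'knob top',on_z(b,156*.18+0,0,.083)[:0],on_z(b,192+188*.18-.5,162+200*.18-.5,.083))
for n,c in(('top',b),('scene',a)):
    X=cloud(c); h=cv2.cvtColor(c['frame'],cv2.COLOR_RGB2HSV)
    m=(h[...,0]>100)&(h[...,0]<118)&(h[...,1]>110)&(h[...,2]>70)&(np.hypot(X[...,0]-.56,X[...,1]-.24)<.09)
    n_,l,st,ce=cv2.connectedComponentsWithStats(m.astype(np.uint8))
    for i in range(1,n_):
        if st[i,4]>20:
            k=X[l==i]; print(n,st[i],np.nanpercentile(k,[2,50,98],axis=0).round(4).tolist())
            if n=='top': 
                bx=cv2.minAreaRect(np.argwhere(l==i)[:,::-1].astype(np.float32)); print(bx)
                B=k
    if n=='top':
        for r in range(176,198,3): print([int(1000*v) if v==v else -9 for v in X[r,204:232:2,2]])
g=z=cv2.resize(a['frame'][195:270,170:270,::-1],(800,600),interpolation=cv2.INTER_CUBIC); cv2.imwrite('pics/crop2.png',g)
E
```

```text
rim [ 0.47638014 -0.23923154  0.06      ] knob top [] [0.53731445 0.21711854 0.083     ]
top [209 177  18  19 291] [[0.5486, 0.223, 0.0254], [0.5726, 0.2448, 0.0294], [0.5919, 0.2625, 0.0336]]
((217.5, 186.0), (18.0, 17.0), 90.0)
[5, 1, 4, 28, 27, 28, 29, 27, 31, 34, 31, 24, 5, 6]
[2, 0, 26, 26, 28, 28, 29, 29, 28, 30, 28, 28, 22, 23]
[2, 7, 27, 26, 27, 27, 24, 30, 31, 28, 30, 25, 25, 20]
[10, 10, 27, 29, 28, 31, 29, 27, 30, 30, 27, 31, 22, 25]
[4, 5, 30, 28, 32, 29, 30, 31, 28, 29, 29, 30, 19, 23]
[1, 5, 28, 29, 28, 29, 30, 28, -9, 26, 46, 48, 44, 22]
[4, 3, 28, 27, 32, 29, 29, 28, 46, 44, 82, 31, 26, 49]
[3, 5, 18, 20, 24, 25, 20, 48, 47, 79, 80, 77, 57, 17]
scene [197 230  21  15 228] [[0.5464, 0.2276, 0.0109], [0.5692, 0.2534, 0.026], [0.5931, 0.2651, 0.0283]]
```

View pics/crop2.png

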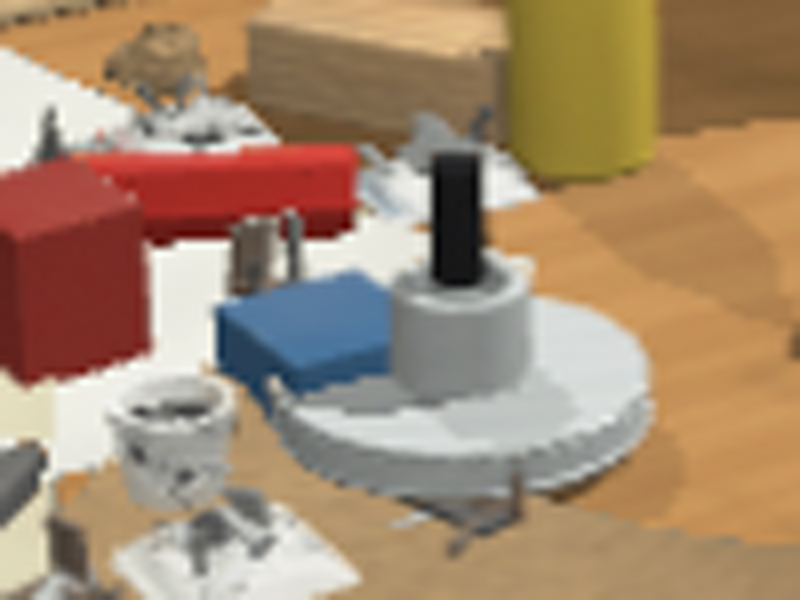

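The scene crop shows the blue slab at (300,330), overlapping the outer lid and next to the collar. I need to know whether it lies on the lid or stands on the table.

```bash
python3 - <<'E'
from h import *
b=load('t0');a=load('s0')
K,D=KD(a);R=np.array(a['R']);t=np.array(a['t'])
pr=lambda P:cv2.projectPoints(np.array([P],float),cv2.Rodrigues(R)[0],t,K,D)[0].ravel()
tl=on_z(a,170+218/8-.5,195+308/8-.5,.0285); fl=on_z(a,170+298/8-.5,195+368/8-.5,.0285); br=on_z(a,170+355/8-.5,195+272/8-.5,.0285)
print('top-left',tl,'front',fl,'back',br)
for zz in(.0285,.02,.015,.01,.005,0): print(zz,((pr([*tl[:2],zz])-[169.5,194.5])*8).round(),((pr([*fl[:2],zz])-[169.5,194.5])*8).round())
X=cloud(a)
for u in range(196,206): print(u,[(a['frame'][v,u].tolist(),(X[v,u]*1000).round().tolist()) for v in range(238,250,2)])
E
```

```text
top-left [0.58923938 0.26637235 0.0285    ] front [0.54508699 0.26481914 0.0285    ] back [0.59058278 0.22446604 0.0285    ]
0.0285 [218. 308.] [298. 368.]
0.02 [219. 337.] [299. 397.]
0.015 [220. 353.] [300. 415.]
0.01 [221. 370.] [301. 432.]
0.005 [222. 387.] [301. 449.]
0 [223. 404.] [302. 466.]
196 [([227, 227, 219], [622.0, 254.0, -0.0]), ([217, 211, 193], [614.0, 258.0, -1.0]), ([221, 217, 203], [556.0, 284.0, 25.0]), ([160, 155, 143], [555.0, 285.0, 21.0]), ([162, 161, 157], [539.0, 293.0, 26.0]), ([139, 138, 135], [533.0, 295.0, 24.0])]
197 [([39, 66, 89], [592.0, 265.0, 15.0]), ([86, 105, 120], [594.0, 264.0, 9.0]), ([216, 204, 182], [553.0, 283.0, 26.0]), ([171, 166, 155], [552.0, 284.0, 22.0]), ([215, 213, 206], [536.0, 291.0, 26.0]), ([157, 157, 151], [538.0, 291.0, 21.0])]
198 [([40, 65, 90], [590.0, 264.0, 16.0]), ([40, 66, 90], [592.0, 263.0, 10.0]), ([175, 154, 125], [581.0, 268.0, 11.0]), ([224, 220, 207], [545.0, 285.0, 26.0]), ([193, 189, 179], [536.0, 289.0, 26.0]), ([148, 147, 141], [537.0, 289.0, 21.0])]
199 [([39, 64, 88], [584.0, 264.0, 18.0]), ([40, 64, 89], 
[... 920 characters left out ...]
, 263.0, 26.0]), ([39, 65, 88], [565.0, 264.0, 21.0]), ([107, 111, 115], [567.0, 263.0, 16.0]), ([67, 79, 91], [567.0, 263.0, 11.0]), ([63, 77, 92], [566.0, 264.0, 7.0]), ([166, 142, 109], [560.0, 267.0, 5.0])]
204 [([73, 110, 145], [560.0, 264.0, 28.0]), ([39, 65, 88], [561.0, 263.0, 23.0]), ([176, 169, 158], [561.0, 264.0, 18.0]), ([122, 121, 112], [554.0, 267.0, 17.0]), ([106, 108, 107], [557.0, 266.0, 11.0]), ([118, 121, 118], [553.0, 268.0, 8.0])]
205 [([77, 118, 156], [564.0, 260.0, 25.0]), ([47, 75, 100], [555.0, 264.0, 25.0]), ([37, 63, 86], [560.0, 262.0, 18.0]), ([142, 146, 144], [549.0, 267.0, 19.0]), ([103, 106, 104], [548.0, 268.0, 15.0]), ([103, 105, 103], [551.0, 267.0, 9.0])]
```

The slab's underside is at about z 8 mm, inside the lid's solid (9–20 mm), so it should be decoration. I'll check this with a picture after the first lift. The knob is at (0.538, 0.2205), and the straight path to it is clear, so I'm moving now.

```bash
python3 -m handwheel '[{"gripper":8.5,"linear":[3,-3.2,0],"spin":0},{"gripper":8.5,"linear":[7,-7.5,0],"spin":0},{"gripper":8.5,"linear":[11,-11.8,0],"spin":0},{"gripper":8.5,"linear":[15.2,-16.3,0],"spin":0},{"gripper":7,"linear":[19.4,-20.8,0],"spin":0}]' 40; python3 -c "
from station import ctrl;print(ctrl.tcp_to_tips)"
```

```text
t: 0.72
ee_pos: [0.3379, -0.3104, 0.2136]
tool_rot: [-3.141, -0.0, 0.388]
force: [1.0, 0.1, -0.6]
finger_gap: 0.0707
gripper_force: 0.0
0.017
```

```bash
python3 -m handwheel '[{"gripper":5,"linear":[4.2,-4.5,0],"spin":0},{"gripper":5,"linear":[8.4,-9,0],"spin":0},{"gripper":5,"linear":[12.6,-13.5,0],"spin":0},{"gripper":5,"linear":[16.5,-17.7,0],"spin":0},{"gripper":5,"linear":[20,-21.5,0],"spin":0}]'; python3 -m handwheel '[{"gripper":5,"linear":[4.2,-4.5,0],"spin":0},{"gripper":5,"linear":[8.4,-9,0],"spin":0},{"gripper":5,"linear":[12.6,-13.5,0],"spin":0},{"gripper":5,"linear":[16.5,-17.7,0],"spin":0},{"gripper":5,"linear":[18.7,-20.1,0],"spin":0}]'; python3 -m handwheel '[{"gripper":5,"linear":[0,0,0],"spin":0},{"gripper":5,"linear":[0,0,0],"spin":0}]'
python3 - <<'E'
from h import *
s=ctrl.sense();p=s['ee_pos'];y=s['tool_rot'][2];d=np.array([.538,.2205])-p[:2];c,q=np.cos(y),np.sin(y)
print(p,s['tool_rot'],'tool cm',100*(d@[c,q]),100*(d@[q,-c]),100*(p[2]-.069))
E
```

```text
t: 1.35
ee_pos: [0.4414, -0.0355, 0.2137]
tool_rot: [-3.142, 0.0, 0.389]
force: [-0.3, -0.8, -0.0]
finger_gap: 0.0498
gripper_force: 0.0
t: 1.98
ee_pos: [0.5384, 0.2222, 0.2134]
tool_rot: [-3.141, -0.0, 0.391]
force: [0.4, -0.4, -0.5]
finger_gap: 0.0497
gripper_force: 0.0
t: 2.22
ee_pos: [0.5372, 0.2187, 0.2133]
tool_rot: [3.141, 0.002, 0.389]
force: [0.5, -0.6, -0.1]
finger_gap: 0.05
gripper_force: 0.0
[0.53719723 0.2187454  0.21326752] [3.14144957e+00 1.92754370e-03 3.88989966e-01] tool cm 0.1408233266276638 -0.1319069765356967 14.426752480653187
```

```bash
python3 -m handwheel '[{"gripper":5,"linear":[0.1,-0.1,3],"spin":0},{"gripper":5,"linear":[0.1,-0.1,7],"spin":0},{"gripper":5,"linear":[0.1,-0.1,10.5],"spin":0},{"gripper":5,"linear":[0.1,-0.1,13],"spin":0},{"gripper":5,"linear":[0.1,-0.1,14.4],"spin":0}]';python3 -m handwheel '[{"gripper":3,"linear":[0,0,0],"spin":0},{"gripper":2.4,"linear":[0,0,0],"spin":0},{"gripper":2.4,"linear":[0,0,0],"spin":0}]'; python3 - <<'E'
from h import *
a=shot('scene','s1');b=shot('top','t1')
z=lambda i,u,v:cv2.resize(i['frame'][v-45:v+45,u-45:u+45,::-1],(400,400),interpolation=cv2.INTER_CUBIC)
cv2.imwrite('pics/c3.png',np.hstack([z(a,227,230),z(b,228,198)]))
E
```

```text
t: 2.85
ee_pos: [0.5376, 0.219, 0.0686]
tool_rot: [-3.141, 0.003, 0.387]
force: [0.3, -0.6, -0.3]
finger_gap: 0.0501
gripper_force: 0.0
t: 3.22
ee_pos: [0.5394, 0.2208, 0.071]
tool_rot: [3.141, -0.002, 0.389]
force: [-0.0, -0.3, -0.4]
finger_gap: 0.0241
gripper_force: 0.0
```

View pics/c3.png

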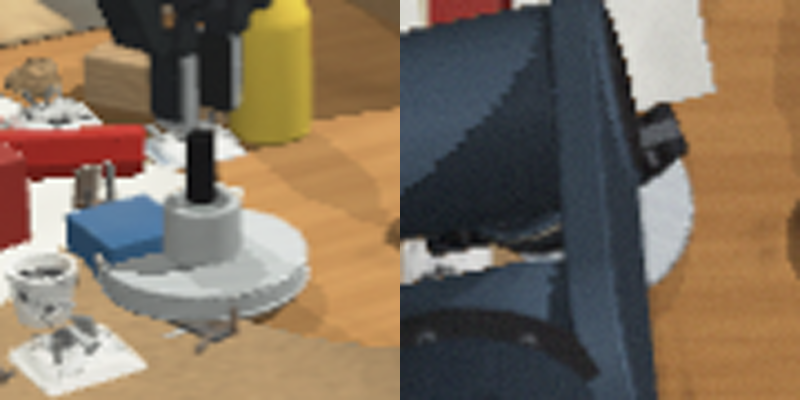

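The scene crop shows the fingertips (about (195,115)) above or behind the knob top (200,130), not straddling it. I'm locating the fingers in the depth data.

```bash
python3 - <<'E'
from h import *
a=load('s1');X=cloud(a)
# crop px -> image
for (x,y) in((190,90),(190,110),(165,110),(235,95),(225,60),(200,150),(205,175),(190,235)):
    u=227-45+x/400*90; v=230-45+y/400*90; print((x,y),a['frame'][int(v),int(u)],(X[int(v),int(u)]*1000).round())
b=load('t1');Y=cloud(b)
for (x,y) in((660,130),(680,140),(650,160),(670,220)):
    u=228-45+(x-400)/400*90; v=198-45+y/400*90; print((x,y),b['frame'][int(v),int(u)],(Y[int(v),int(u)]*1000).round())
K,D=KD(a);R=np.array(a['R']);t=np.array(a['t'])
q=cv2.projectPoints(np.array([[.5394,.2208,.071],[.5394,.2208,.054],[.538,.2205,.083]]),cv2.Rodrigues(R)[0],t,K,D)[0].reshape(-1,2)
print((q-[182,185])*400/90)
print(ctrl.sense())
E
```

```text
(190, 90) [127 130 130] [524. 234. 109.]
(190, 110) [124 128 126] [520. 236. 102.]
(165, 110) [31 33 36] [528. 243. 100.]
(235, 95) [ 98 101 100] [531. 207.  98.]
(225, 60) [29 30 29] [538. 207. 114.]
(200, 150) [23 23 23] [532. 223.  75.]
(205, 175) [23 23 25] [532. 221.  61.]
(190, 235) [124 127 125] [530. 232.  35.]
(660, 130) [89 90 95] [559. 171. 191.]
(680, 140) [42 42 42] [555. 161. 186.]
(650, 160) [66 67 70] [546. 176. 181.]
(670, 220) [191 196 199] [532. 183.  23.]
[[196.69554343 147.62856919]
 [197.46118779 180.78764298]
 [198.17654298 124.8345332 ]]
{'t': 3.325, 'joints': array([1.97043049e-01, 6.67093557e-01, 1.65725848e+00, 1.04395171e-05,
       8.15487931e-01, 1.37891403e+00]), 'joint_velocities': array([ 0.00017449,  0.00506189,  0.00307941,  0.00047839, -0.00017211,
       -0.0001637 ]), 'joint_efforts': array([-5.89279784e-02, -4.40141344e+01, -1.16219759e+01, -2.03351607e-03,
       -6.04422356e-03, -1.41574124e-04]), 'ee_pos': array([0.53913142, 0.22082134, 0.07072302]), 'tool_rot': array([ 3.14126588e+00, -1.72197040e-03,  3.88918479e-01]), 'force': array([0.9914644 , 0.97488665, 0.16582423]), 'moment': array([ 0.06189459, -0.017157  ,  0.00898748]), 'gripper_force': 0.0, 'finger_gap': 0.0240954814264218}
```

```bash
cat >> h.py <<'E'
def tips(c,cx,cy,zmin,zmax=.2,r=.06):
    X=cloud(c).reshape(-1,3); g=np.hypot(X[:,0]-cx,X[:,1]-cy)<r
    Y=X[g&(X[:,2]>zmin)&(X[:,2]<zmax)]; d=Y[:,:2]-[cx,cy]
    s=d@[.379,-.925]
    for n,m in(('fingerA',s>.004),('fingerB',s<-.004),('mid',abs(s)<.004)):
        k=Y[m]; h,e=np.histogram(k[:,2],np.arange(zmin,zmax,.005)); print(n,list(zip((e*1000).round().astype(int).tolist(),h.tolist())))
        lo=k[k[:,2]<np.nanmin(k[:,2])+.015]; print('  low',np.nanmin(k,0).round(4),lo.mean(0).round(4))
E
python3 - <<'E'
from h import *
tips(load('s1'),.538,.2205,.05,.14)
E
```

```text
fingerA [(50, 0), (55, 0), (60, 0), (65, 0), (70, 0), (75, 4), (80, 0), (85, 8), (90, 19), (95, 20), (100, 25), (105, 24), (110, 22), (115, 27), (120, 25), (125, 20), (130, 30)]
  low [0.5301 0.1783 0.078 ] [0.5409 0.2093 0.0886]
fingerB [(50, 8), (55, 6), (60, 7), (65, 7), (70, 9), (75, 6), (80, 1), (85, 9), (90, 14), (95, 21), (100, 25), (105, 27), (110, 23), (115, 30), (120, 24), (125, 15), (130, 18)]
  low [0.5113 0.2227 0.0502] [0.5352 0.2255 0.0572]
mid [(50, 9), (55, 7), (60, 10), (65, 8), (70, 10), (75, 12), (80, 1), (85, 0), (90, 0), (95, 0), (100, 0), (105, 0), (110, 0), (115, 0), (120, 0), (125, 0), (130, 0)]
  low [0.5291 0.2149 0.0505] [0.5332 0.2196 0.058 ]
```

The fingertips really are at z≈0.086, about 33 mm above what the reported pose implies, while xy agrees. I'll trust the camera over the pose, go down in stages and re-check.

```bash
python3 -m handwheel '[{"gripper":4,"linear":[0,0,0],"spin":0},{"gripper":4,"linear":[0,0,0.5],"spin":0},{"gripper":4,"linear":[0,0,1.5],"spin":0},{"gripper":4,"linear":[0,0,2],"spin":0},{"gripper":4,"linear":[0,0,2],"spin":0}]'
python3 - <<'E'
from h import *
a=shot('scene','s2'); tips(a,.538,.2205,.05,.12)
s=ctrl.sense();print(s['ee_pos'],s['force'])
cv2.imwrite('pics/c4.png',cv2.resize(a['frame'][185:275,182:272,::-1],(500,500),interpolation=cv2.INTER_CUBIC))
E
```

```text
t: 3.95
ee_pos: [0.538, 0.2205, 0.0489]
tool_rot: [-3.141, 0.002, 0.389]
force: [-1.0, 0.4, 0.5]
finger_gap: 0.0402
gripper_force: 0.0
fingerA [(50, 0), (55, 0), (60, 0), (65, 6), (70, 20), (75, 27), (80, 27), (85, 25), (90, 23), (95, 26), (100, 25), (105, 25), (110, 33)]
  low [0.5317 0.1695 0.0664] [0.5425 0.2008 0.0754]
fingerB [(50, 6), (55, 9), (60, 4), (65, 16), (70, 18), (75, 26), (80, 26), (85, 25), (90, 24), (95, 25), (100, 22), (105, 12), (110, 26)]
  low [0.5063 0.2219 0.0506] [0.5344 0.2247 0.0576]
mid [(50, 9), (55, 4), (60, 7), (65, 12), (70, 8), (75, 17), (80, 0), (85, 0), (90, 0), (95, 0), (100, 0), (105, 0), (110, 0)]
  low [0.5294 0.2155 0.0501] [0.5327 0.2195 0.0575]
[0.53832574 0.22058563 0.04929851] [-0.02880505  0.23567836 -0.18524851]
```

View pics/c4.png

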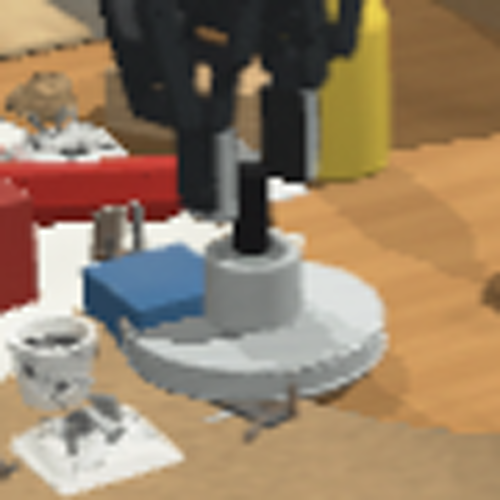

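The fingers now straddle the knob, with tips at z≈0.067. I'll go down another 1.1 cm and grip.

```bash
python3 -m handwheel '[{"gripper":4,"linear":[0,0,0.6],"spin":0},{"gripper":4,"linear":[0,0,1.1],"spin":0},{"gripper":2.6,"linear":[0,0,1.1],"spin":0},{"gripper":1.8,"linear":[0,0,1.1],"spin":0},{"gripper":1.2,"linear":[0,0,1.1],"spin":0}]' 60; python3 -m handwheel '[{"gripper":0.5,"linear":[0,0,0],"spin":0},{"gripper":0.5,"linear":[0,0,0],"spin":0},{"gripper":0.5,"linear":[0,0,0],"spin":0}]'; python3 -c "
from h import *
tips(shot('scene','s3'),.538,.2205,.03,.12)"
```

```text
t: 4.62
ee_pos: [0.5387, 0.2205, 0.0388]
tool_rot: [3.141, -0.0, 0.389]
force: [0.6, -1.0, -2.2]
finger_gap: 0.0138
gripper_force: 58.5
t: 5.0
ee_pos: [0.5386, 0.2206, 0.0388]
tool_rot: [-3.142, -0.0, 0.389]
force: [0.5, -1.1, -1.5]
finger_gap: 0.0138
gripper_force: 58.5
fingerA [(30, 2), (35, 6), (40, 10), (45, 7), (50, 0), (55, 9), (60, 10), (65, 14), (70, 13), (75, 14), (80, 13), (85, 15), (90, 18), (95, 20), (100, 28), (105, 37), (110, 30)]
  low [0.5232 0.174  0.0314] [0.5365 0.2083 0.0416]
fingerB [(30, 26), (35, 35), (40, 47), (45, 19), (50, 5), (55, 16), (60, 14), (65, 28), (70, 24), (75, 23), (80, 25), (85, 24), (90, 18), (95, 13), (100, 33), (105, 43), (110, 47)]
  low [0.5067 0.2182 0.03  ] [0.5279 0.2312 0.0385]
mid [(30, 6), (35, 9), (40, 20), (45, 7), (50, 4), (55, 5), (60, 4), (65, 4), (70, 3), (75, 3), (80, 3), (85, 0), (90, 0), (95, 0), (100, 0), (105, 0), (110, 0)]
  low [0.5194 0.2101 0.0316] [0.5318 0.2176 0.0404]
```

```bash
python3 -m handwheel '[{"gripper":0.5,"linear":[0,0,-0.3],"spin":0},{"gripper":0.5,"linear":[0,0,-1],"spin":0},{"gripper":0.5,"linear":[0,0,-2],"spin":0},{"gripper":0.5,"linear":[0,0,-3.5],"spin":0},{"gripper":0.5,"linear":[0,0,-5],"spin":0}]' 80; python3 -m handwheel '[{"gripper":0.5,"linear":[0,0,-2],"spin":0},{"gripper":0.5,"linear":[0,0,-4],"spin":0},{"gripper":0.5,"linear":[0,0,-6],"spin":0},{"gripper":0.5,"linear":[0,0,-7],"spin":0},{"gripper":0.5,"linear":[0,0,-7],"spin":0}]';python3 - <<'E'
from h import *
a=shot('scene','s4');print(ctrl.sense()['force'])
cv2.imwrite('pics/c5.png',cv2.resize(a['frame'][150:275,167:292,::-1],(500,500),interpolation=cv2.INTER_CUBIC))
E
```

```text
t: 5.68
ee_pos: [0.5388, 0.2207, 0.0902]
tool_rot: [3.141, -0.001, 0.389]
force: [1.3, 0.1, -3.5]
finger_gap: 0.013
gripper_force: 78.0
t: 6.3
ee_pos: [0.5391, 0.2208, 0.1599]
tool_rot: [3.141, -0.002, 0.389]
force: [0.2, -0.3, -3.5]
finger_gap: 0.0134
gripper_force: 78.1
[-1.33561299  0.63348397 -4.73614034]
```

View pics/c5.png

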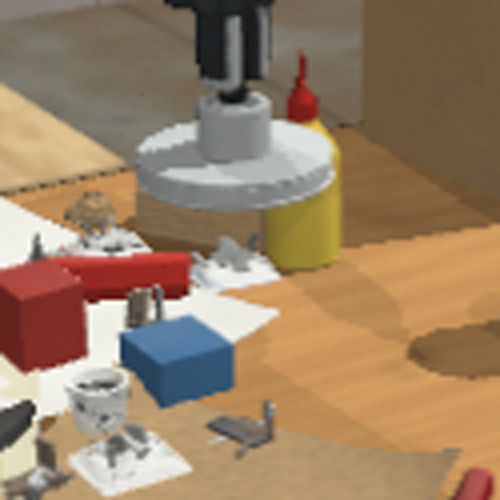

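Both lids hang level in the grip, and the blue block stayed on the table. Now carrying them over the wide canister, gently ramped.

```bash
python3 -m handwheel '[{"gripper":0.5,"linear":[-0.5,0.9,0],"spin":0},{"gripper":0.5,"linear":[-1.5,2.6,0],"spin":0},{"gripper":0.5,"linear":[-3,5.2,0],"spin":0},{"gripper":0.5,"linear":[-5,8.7,0],"spin":0},{"gripper":0.5,"linear":[-7,12.1,0],"spin":0}]'; python3 -m handwheel '[{"gripper":0.5,"linear":[-2,3.5,0],"spin":0},{"gripper":0.5,"linear":[-4,7,0],"spin":0},{"gripper":0.5,"linear":[-6,10.4,0],"spin":0},{"gripper":0.5,"linear":[-8,13.9,0],"spin":0},{"gripper":0.5,"linear":[-10,17.3,0],"spin":0}]'; python3 -m handwheel '[{"gripper":0.5,"linear":[-2,3.5,0],"spin":0},{"gripper":0.5,"linear":[-3.8,6.6,0],"spin":0},{"gripper":0.5,"linear":[-5,8.7,0],"spin":0},{"gripper":0.5,"linear":[-5.8,10.1,0],"spin":0},{"gripper":0.5,"linear":[-6.2,10.8,0],"spin":0}]';python3 -m handwheel '[{"gripper":0.5,"linear":[0,0,0],"spin":0},{"gripper":0.5,"linear":[0,0,0],"spin":0},{"gripper":0.5,"linear":[0,0,0],"spin":0}]'
python3 - <<'E'
from h import *
a=shot('scene','s5');b=shot('top','t5');print(ctrl.sense()['ee_pos'])
z=lambda i,u,v:cv2.resize(i['frame'][v-50:v+50,u-50:u+50,::-1],(400,400),interpolation=cv2.INTER_CUBIC)
cv2.imwrite('pics/c6.png',np.hstack([z(a,402,190),z(b,421,224)]))
E
```

```text
t: 6.98
ee_pos: [0.5188, 0.0798, 0.1584]
tool_rot: [3.142, 0.001, 0.389]
force: [-0.1, 0.8, -3.1]
finger_gap: 0.0136
gripper_force: 78.2
t: 7.6
ee_pos: [0.4914, -0.1181, 0.1585]
tool_rot: [-3.141, 0.001, 0.388]
force: [0.5, 0.6, -3.5]
finger_gap: 0.0136
gripper_force: 78.2
t: 8.22
ee_pos: [0.4755, -0.2402, 0.1586]
tool_rot: [-3.141, 0.0, 0.387]
force: [-0.1, -0.0, -3.3]
finger_gap: 0.0132
gripper_force: 78.2
t: 8.6
ee_pos: [0.4763, -0.2384, 0.1588]
tool_rot: [-3.141, 0.0, 0.39]
force: [0.1, 0.3, -3.5]
finger_gap: 0.0133
gripper_force: 78.2
[ 0.47639455 -0.23859935  0.15882325]
```

View pics/c6.png

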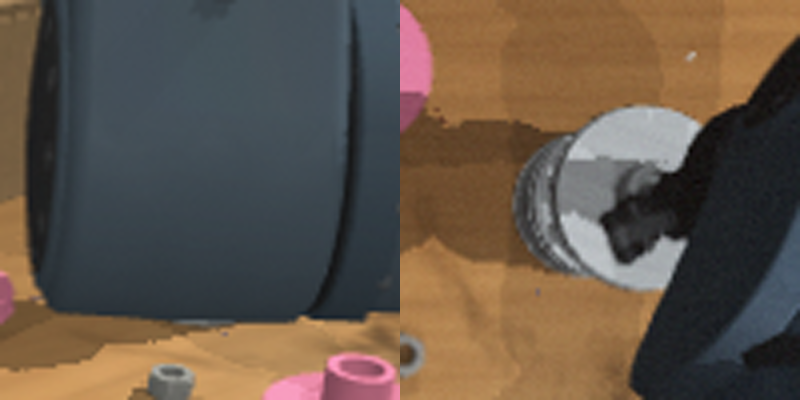

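The scene view is blocked by the arm. The top view shows the lid's left and top arc (about (560–700, 105–290)) with the canister below it. I'm fitting circles of known radius to edge pixels: the lid now, the rim before the move, and the lid before the move as a check.

```bash
cat >> h.py <<'E'
from scipy.optimize import least_squares
def circ(c,x,y,z,r,tol=.012):
    g=cv2.cvtColor(c['frame'],cv2.COLOR_RGB2GRAY); e=np.argwhere(cv2.Canny(g,60,140)>0)[:,::-1]
    P=np.array([on_z(c,u,v,z)[:2] for u,v in e if True]) if len(e)<1 else None
    K,D=KD(c);R,t=np.array(c['R']),np.array(c['t']); p=cv2.undistortPoints(e.reshape(-1,1,2).astype(float),K,D).reshape(-1,2)
    d=np.c_[p,np.ones(len(p))]@R; o=-R.T@t; P=(o+d*((z-o[2])/d[:,2])[:,None])[:,:2]
    best=(0,)
    for ax in np.arange(-tol,tol,.0005):
        for ay in np.arange(-tol,tol,.0005):
            n=(abs(np.hypot(P[:,0]-x-ax,P[:,1]-y-ay)-r)<.0012).sum()
            if n>best[0]: best=(n,x+ax,y+ay)
    q=np.array(best[1:])
    m=abs(np.hypot(*(P-q).T)-r)<.0025; Q=P[m]
    s=least_squares(lambda v:np.hypot(*(Q-v).T)-r,q,loss='soft_l1',f_scale=.0007).x
    return best[0],s.round(4),len(Q)
E
python3 - <<'E'
from h import *
b=load('t0');c=load('t5')
print('rim out',circ(b,.4767,-.2387,.06,.043),'rim in',circ(b,.4767,-.2387,.06,.040))
print('lid0',circ(b,.538,.2205,.02,.05),'collar0',circ(b,.538,.2205,.046,.019))
for z in(.136,.140,.144): print('lid now',z,circ(c,.4764,-.2386,z,.05))
X=cloud(c); 
for u,v in((421-50+590/4-100,224-50+150/4),(421-50+180/4,224-50+250/4),(421-50+170/4,224-50+190/4)): print(X[int(v)-2:int(v)+3,int(u)-2:int(u)+3,2].mean())
E
```

```text
rim out (np.int64(65), array([ 0.4769, -0.2355]), 112) rim in (np.int64(74), array([ 0.4774, -0.2387]), 105)
lid0 (np.int64(85), array([0.5392, 0.2205]), 119) collar0 (np.int64(27), array([0.5356, 0.2173]), 38)
lid now 0.136 (np.int64(88), array([ 0.4764, -0.2387]), 108)
lid now 0.14 (np.int64(84), array([ 0.4762, -0.2377]), 107)
lid now 0.144 (np.int64(82), array([ 0.4761, -0.2367]), 108)
0.14106098160902147
0.13963184923670138
0.14114769626564935
```

Lid centre (0.4762, −0.2377) against mouth centre about (0.477, −0.2387): roughly 1 mm off, within the 3.5 mm play. Home is 7.4 cm down; I'll go most of the way, then creep.

```bash
python3 -m handwheel '[{"gripper":0.5,"linear":[0.05,0.1,1],"spin":0},{"gripper":0.5,"linear":[0.05,0.1,2.5],"spin":0},{"gripper":0.5,"linear":[0.05,0.1,4],"spin":0},{"gripper":0.5,"linear":[0.05,0.1,5],"spin":0},{"gripper":0.5,"linear":[0.05,0.1,5.6],"spin":0}]';python3 -m handwheel '[{"gripper":0.5,"linear":[0,0,0.2],"spin":0},{"gripper":0.5,"linear":[0,0,0.4],"spin":0},{"gripper":0.5,"linear":[0,0,0.6],"spin":0},{"gripper":0.5,"linear":[0,0,0.8],"spin":0},{"gripper":0.5,"linear":[0,0,0.8],"spin":0}]';python3 -m handwheel '[{"gripper":0.5,"linear":[0,0,0.2],"spin":0},{"gripper":0.5,"linear":[0,0,0.4],"spin":0},{"gripper":0.5,"linear":[0,0,0.6],"spin":0},{"gripper":0.5,"linear":[0,0,0.6],"spin":0}]'
```

```text
t: 9.32
ee_pos: [0.4768, -0.2398, 0.1017]
tool_rot: [-3.14, 0.001, 0.389]
force: [0.4, -0.1, -4.5]
finger_gap: 0.0133
gripper_force: 78.2
t: 9.95
ee_pos: [0.4771, -0.24, 0.0948]
tool_rot: [-3.142, 0.0, 0.389]
force: [-0.4, -0.6, -3.9]
finger_gap: 0.0131
gripper_force: 78.2
t: 10.45
ee_pos: [0.477, -0.2399, 0.0886]
tool_rot: [-3.141, 0.0, 0.389]
force: [-0.3, 1.0, -3.3]
finger_gap: 0.013
gripper_force: 78.2
```

```bash
for i in 1; do python3 -m handwheel '[{"gripper":0.5,"linear":[0,0,0.1],"spin":0},{"gripper":0.5,"linear":[0,0,0.2],"spin":0},{"gripper":0.5,"linear":[0,0,0.2],"spin":0}]';python3 -m handwheel '[{"gripper":0.5,"linear":[0,0,0.1],"spin":0},{"gripper":0.5,"linear":[0,0,0.1],"spin":0}]'; python3 -m handwheel '[{"gripper":0.5,"linear":[0,0,0.08],"spin":0},{"gripper":0.5,"linear":[0,0,0.08],"spin":0}]'; done
```

```text
t: 10.82
ee_pos: [0.4771, -0.24, 0.0868]
tool_rot: [-3.141, 0.0, 0.389]
force: [-0.7, 0.5, -3.6]
finger_gap: 0.0134
gripper_force: 78.2
t: 11.08
ee_pos: [0.4771, -0.24, 0.0857]
tool_rot: [-3.141, 0.0, 0.389]
force: [0.2, 0.2, -4.4]
finger_gap: 0.0133
gripper_force: 78.2
t: 11.32
ee_pos: [0.4771, -0.24, 0.085]
tool_rot: [-3.142, 0.0, 0.389]
force: [-0.0, 0.9, -3.4]
finger_gap: 0.0132
gripper_force: 78.2
```

```bash
python3 -m handwheel '[{"gripper":0.5,"linear":[0,0,0.08],"spin":0},{"gripper":0.5,"linear":[0,0,0.08],"spin":0}]' | grep -E "ee_pos|^force"; python3 -m handwheel '[{"gripper":0.5,"linear":[0,0,0.05],"spin":0},{"gripper":0.5,"linear":[0,0,0.05],"spin":0}]'| grep -E "ee_pos|^force"
```

```text
ee_pos: [0.4772, -0.2403, 0.0847]
force: [-1.8, -0.4, 2.6]
ee_pos: [0.4772, -0.2404, 0.0846]
force: [-1.6, -0.8, 6.2]
```

```bash
python3 - <<'E'
from h import *
print([ctrl.sense()[k] for k in('force','moment','ee_pos')])
c=shot('top','t6'); X=cloud(c)
for u,v in((421-50+180/4,224-50+250/4),(421-50+170/4,224-50+190/4)): print(X[int(v)-3:int(v)+4,int(u)-3:int(u)+4,2].mean())
print(circ(c,.4768,-.239,.066,.05))
E
```

```text
[array([-1.62751194, -0.79396567,  6.23422181]), array([ 0.19213924,  0.40756711, -0.02413697]), array([ 0.47724944, -0.24037077,  0.08463479])]
0.8010532026756413
0.7785814698280884
(np.int64(46), array([ 0.4764, -0.239 ]), 59)
```

Contact came at the predicted height (ee z 0.0847) and the push is 6 N, so the lid is home. Before taking the collar I need the real tip-to-body clearance for the knob, so I'm getting the gripper's profile from an earlier depth picture.

```bash
python3 - <<'E'
from h import *
for f,ez,gap in(('s1',.071,.024),('s2',.049,.04),('s4',.16,.013)):
    a=load(f);X=cloud(a).reshape(-1,3); d=X[:,:2]-[.5385,.2206]; s=d@[.379,-.925]; x=d@[.925,.379]
    m=(abs(s)<.075)&(abs(x)<.07)&(X[:,2]>ez)
    print(f)
    for z in np.arange(ez,ez+.17,.01):
        k=m&(X[:,2]>=z)&(X[:,2]<z+.01)
        if k.sum(): 
            inn=k&(abs(s)<.006)
            print(int(1000*(z-ez)),k.sum(),'s',(1000*np.percentile(s[k],[1,99])).round(),'x',(1000*np.percentile(x[k],[1,99])).round(),'inner x',(1000*np.percentile(x[inn],[5,95])).round() if inn.any() else '')
E
```

```text
s1
0 39 s [-8.  6.] x [-8.  4.] inner x [-8.  3.]
9 24 s [-21.  14.] x [-10.   9.] inner x 
19 78 s [-27.  18.] x [-14.   8.] inner x 
29 98 s [-28.  20.] x [-13.   8.] inner x 
39 100 s [-27.  24.] x [-12.   7.] inner x 
49 87 s [-28.  26.] x [-13.   8.] inner x 
59 152 s [-45.  40.] x [-15.  11.] inner x 
69 146 s [-51.  48.] x [-15.  10.] inner x 
79 192 s [-56.  51.] x [-18.  11.] inner x 
89 198 s [-61.  57.] x [-18.  11.] inner x [-13.  -9.]
99 220 s [-65.  61.] x [-19.  13.] inner x [-13. -10.]
109 249 s [-66.  59.] x [-21.  10.] inner x [-17. -10.]
119 192 s [-49.  39.] x [-21.   7.] inner x [-13.  -9.]
129 118 s [-40.  30.] x [-13.   8.] inner x [-12. -10.]
139 119 s [-40.   7.] x [-37.  20.] inner x [-37. -36.]
149 199 s [-39.  19.] x [-39.  23.] inner x [-39. -35.]
159 190 s [-39.  18.] x [-39.  22.] inner x [-39. -34.]
s2
0 29 s [-7.  2.] x [-9.  4.] inner x [-8.  4.]
10 37 s [-28.  22.] x [-10.   6.] inner x [-8.  1.]
20 109 s [-34.  30.] x [-14.   9.] inner x [-8.  2.]
30 110 s [-37.  33.] x [-14.   8.] inner x [-6.  3.]
40 97 s [-35.  33.] x [-13.  10.] inner x 
50 90 
[... 884 characters left out ...]
-5.]
40 92 s [-23.  19.] x [-12.   7.] inner x [-9. -5.]
50 88 s [-23.  19.] x [-13.   6.] inner x [-10.  -1.]
60 154 s [-42.  36.] x [-14.  10.] inner x 
70 158 s [-47.  43.] x [-14.  13.] inner x 
80 217 s [-54.  50.] x [-18.  12.] inner x [-11.  -8.]
90 215 s [-61.  53.] x [-19.  11.] inner x [-16. -10.]
100 247 s [-66.  60.] x [-19.  11.] inner x [-15. -10.]
110 228 s [-63.  56.] x [-21.   7.] inner x [-21. -11.]
120 205 s [-45.  36.] x [-20.   7.] inner x [-14. -10.]
130 134 s [-41.  31.] x [-14.   8.] inner x [-12.  -9.]
140 153 s [-40.  11.] x [-39.  21.] inner x [-39. -35.]
150 217 s [-40.  12.] x [-39.  26.] inner x [-40. -36.]
160 213 s [-41.  13.] x [-39.  25.] inner x [-39. -35.]
```

The gripper body starts about 73 mm behind the tips, as stated. Taking the collar with tips at z≈0.070 therefore leaves about 11 mm over the knob. Releasing the knob now and moving down around the collar.

```bash
python3 -m handwheel '[{"gripper":0.5,"linear":[0,0,-0.1],"spin":0},{"gripper":0.5,"linear":[0,0,-0.1],"spin":0},{"gripper":1.8,"linear":[0,0,-0.1],"spin":0},{"gripper":3.5,"linear":[0,0,-0.1],"spin":0},{"gripper":5.5,"linear":[0,0,-0.1],"spin":0}]' 40; python3 -m handwheel '[{"gripper":5.5,"linear":[0,0,0],"spin":0},{"gripper":5.5,"linear":[0,0,0],"spin":0}]'; python3 - <<'E'
from h import *
c=shot('top','t7'); a=shot('scene','s7')
print(ctrl.sense()['force'],circ(c,.4768,-.239,.066,.05))
X=cloud(c).reshape(-1,3);m=(X[:,2]>.055)&(X[:,2]<.078)&(np.hypot(X[:,0]-.477,X[:,1]+.239)<.047);k=X[m]
A=np.c_[k[:,:2]-[.477,-.239],np.ones(len(k))];print(len(k),np.linalg.lstsq(A,k[:,2],rcond=None)[0])
E
```

```text
t: 12.5
ee_pos: [0.4772, -0.24, 0.0847]
tool_rot: [3.142, -0.0, 0.389]
force: [0.3, 0.7, 0.7]
finger_gap: 0.0521
gripper_force: 0.0
t: 12.75
ee_pos: [0.4772, -0.24, 0.0847]
tool_rot: [3.142, -0.0, 0.389]
force: [0.6, -1.0, 0.7]
finger_gap: 0.055
gripper_force: 0.0
[-0.26159235  0.20702716 -0.26250069] (np.int64(42), array([ 0.4762, -0.2383]), 56)
268 [0.02419309 0.00162574 0.06588394]
```

The lid top measures 0.0659 (0.066 expected) and is level, so it's seated. Going down to the collar.

```bash
python3 -m handwheel '[{"gripper":5.5,"linear":[0,0,0.6],"spin":0},{"gripper":5.5,"linear":[0,0,1.2],"spin":0},{"gripper":5.5,"linear":[0,0,1.8],"spin":0},{"gripper":5.5,"linear":[0,0,2.3],"spin":0},{"gripper":5.5,"linear":[0,0,2.3],"spin":0}]'| grep -E "ee_pos|^force"; python3 -m handwheel '[{"gripper":5.5,"linear":[0,0,0.3],"spin":0},{"gripper":5.5,"linear":[0,0,0.6],"spin":0},{"gripper":5.5,"linear":[0,0,0.8],"spin":0},{"gripper":5.5,"linear":[0,0,0.8],"spin":0}]'| grep -E "ee_pos|^force"
```

```text
ee_pos: [0.4768, -0.2398, 0.0611]
force: [0.0, 0.4, -0.8]
ee_pos: [0.477, -0.24, 0.0536]
force: [0.2, 0.1, -0.2]
```

```bash
python3 -m handwheel '[{"gripper":4.6,"linear":[0,0,0],"spin":0},{"gripper":4.3,"linear":[0,0,0],"spin":0},{"gripper":4.0,"linear":[0,0,0],"spin":0},{"gripper":3.7,"linear":[0,0,0],"spin":0},{"gripper":3.4,"linear":[0,0,0],"spin":0}]' 30; python3 -m handwheel '[{"gripper":2.8,"linear":[0,0,0],"spin":0},{"gripper":2.8,"linear":[0,0,0],"spin":0}]'
```

```text
t: 14.6
ee_pos: [0.4773, -0.2403, 0.054]
tool_rot: [3.141, -0.0, 0.389]
force: [-0.0, 0.5, 3.0]
finger_gap: 0.0357
gripper_force: 30.4
t: 14.85
ee_pos: [0.4774, -0.2402, 0.054]
tool_rot: [3.141, -0.0, 0.389]
force: [-0.1, -0.5, 3.5]
finger_gap: 0.0356
gripper_force: 30.6
```

```bash
python3 -m handwheel '[{"gripper":2.5,"linear":[0,0,0],"spin":0},{"gripper":2.5,"linear":[0,0,-0.1],"spin":0},{"gripper":2.5,"linear":[0,0,-0.3],"spin":0},{"gripper":2.5,"linear":[0,0,-0.6],"spin":0},{"gripper":2.5,"linear":[0,0,-1],"spin":0}]' 60; python3 - <<'E'
from h import *
print([ctrl.sense()[k].round(2) for k in('force','moment')]); c=shot('top','t8')
X=cloud(c).reshape(-1,3);m=(X[:,2]>.055)&(X[:,2]<.095)&(np.hypot(X[:,0]-.477,X[:,1]+.239)<.046);k=X[m]
A=np.c_[k[:,:2]-[.477,-.239],np.ones(len(k))];print(len(k),np.linalg.lstsq(A,k[:,2],rcond=None)[0],np.median(k[:,2]))
E
```

```text
t: 15.48
ee_pos: [0.477, -0.2399, 0.0637]
tool_rot: [-3.141, 0.0, 0.389]
force: [-0.2, -0.4, -1.1]
finger_gap: 0.0349
gripper_force: 59.9
[array([-0.2 , -0.36, -1.14]), array([-0.04, -0.01,  0.03])]
0 [0. 0. 0.] nan
  return _methods._mean(a, axis=axis, dtype=dtype,
  ret = ret.dtype.type(ret / rcount)
```

The load is about 1.1–1.4 N, which is the outer lid alone (0.14 kg). Continuing straight up another 9 cm.

```bash
python3 -m handwheel '[{"gripper":2.5,"linear":[0,0,-0.7],"spin":0},{"gripper":2.5,"linear":[0,0,-1.5],"spin":0},{"gripper":2.5,"linear":[0,0,-2.5],"spin":0},{"gripper":2.5,"linear":[0,0,-3.5],"spin":0},{"gripper":2.5,"linear":[0,0,-4.5],"spin":0}]' | grep -E "ee_pos|^force";python3 -m handwheel '[{"gripper":2.5,"linear":[0,0,-1],"spin":0},{"gripper":2.5,"linear":[0,0,-2],"spin":0},{"gripper":2.5,"linear":[0,0,-3],"spin":0},{"gripper":2.5,"linear":[0,0,-4],"spin":0},{"gripper":2.5,"linear":[0,0,-4.5],"spin":0}]'; python3 -m handwheel '[{"gripper":2.5,"linear":[0,0,0],"spin":0},{"gripper":2.5,"linear":[0,0,0],"spin":0},{"gripper":2.5,"linear":[0,0,0],"spin":0}]'; python3 - <<'E'
from h import *
c=shot('top','t9');a=shot('scene','s9')
X=cloud(c).reshape(-1,3);d=np.hypot(X[:,0]-.477,X[:,1]+.239)
k=X[(X[:,2]>.155)&(X[:,2]<.178)&(d<.046)];A=np.c_[k[:,:2]-[.477,-.239],np.ones(len(k))];print(len(k),np.linalg.lstsq(A,k[:,2],rcond=None)[0])
h,e=np.histogram(X[d<.06][:,2],np.arange(-.01,.2,.01));print(h)
print(circ(c,.4768,-.239,.166,.05))
z=lambda i,u,v:cv2.resize(i['frame'][v-50:v+50,u-50:u+50,::-1],(400,400),interpolation=cv2.INTER_CUBIC)
cv2.imwrite('pics/c9.png',np.hstack([z(a,402,200),z(c,421,224)]))
E
```

```text
ee_pos: [0.4772, -0.2401, 0.1096]
force: [-0.3, -0.6, -0.3]
t: 16.77
ee_pos: [0.4774, -0.2402, 0.1545]
tool_rot: [3.141, -0.0, 0.389]
force: [0.4, 0.1, -1.5]
finger_gap: 0.0349
gripper_force: 59.9
t: 17.15
ee_pos: [0.4769, -0.2398, 0.1533]
tool_rot: [-3.141, 0.0, 0.389]
force: [0.1, 0.2, -0.7]
finger_gap: 0.0354
gripper_force: 59.9
564 [-0.00493728  0.0048965   0.16595358]
[245 286  55  32  25  43  23 227   1   0   0   0   0   0   0   0  59 752
  22  25]
(np.int64(69), array([ 0.4766, -0.2388]), 83)
```

View pics/c9.png

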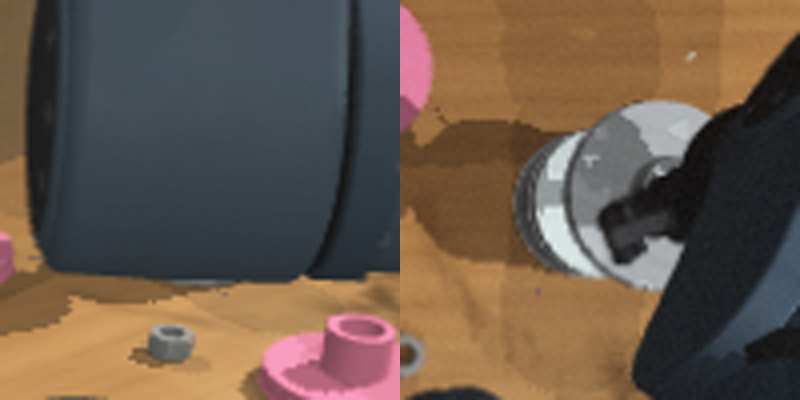

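The top view shows the outer lid held level at z 0.166, exactly 10 cm up. Below it the inner lid's flange is seated on the canister (pale crescent at about (565,210), z 0.06–0.07). Handing in.

```bash
python3 -c "
from station import job; print(job.hand_in())"
```

```text
the job is handed in; nothing more can be done
None
```

I've handed the job in: the inner lid is seated home in the wide canister, and the arm is holding the outer lid level 10 cm above where it sat, at about 17 s of the 48 s limit; no verdict was returned.

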